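Centre-punch the drill spot on an angle bracket

ROBOT

A 6-joint arm with a two-finger parallel gripper is mounted at the origin on a cart in front of the work surface, level with it; the furniture and walls round the work are solid. World frame = base frame: x ahead of the robot, y to its left, z up, the work surface at z = 0. Lengths are in m, angles in rad, forces in N, time in s.
With the tool pointing down it reaches from about 0.35 to 0.725 m from the base axis. Payload 4.3 kg.
Tool frame: the origin (TCP) lies midway between the tips of the shut fingers; the grasp point (between the pads) lies 19 mm behind it (robot.pinch_z is the z of the grasp point in the tool frame, in m); z points along the fingers, y is the direction in which the jaws open and shut (so a half turn about z gives the same grasp; the last joint's range is limited). The gripper opens to 85 mm and grips with 20 to 120 N. Pads are 22 mm wide; open, the fingers measure 114 mm over their backs; the gripper's body (76 mm by 85 mm) begins 54 mm behind the grasp point. The pads swing forward as they close: fully open they stand 13 mm farther back than shut.
Start: joints at [1.156, 0.377, 0.081, 1.274, 0, 1.46], TCP at [0.173, 0.549, 0.231] pointing down, gripper open.
Joint ranges: [-2.72, 2.72], [-0.84, 1.66], [-1.02, 1.22], [-1.77, 2.12], [-1.37, 1.28], [-3.14, 3.14]. Speed limits (rad/s): [2.57, 2.57, 3.14, 3.14, 3.14, 3.14].

INTERFACE

Orientations are given as a unit quaternion [w, x, y, z].
In Python, from rig import robot gives the robot as it stands. The module is installed in compiled form; this text tells all that it offers.
- The arm moves only by the tool move_arm, never from a script. Its argument "plan" is a list of rows, each a list of 7 numbers: the opening in per cent of the stroke, from 0 (shut) to 100 (fully open), then the shift along the tool's x, y, z in m, then the turn, a rotation vector about the tool's x, y, z in degrees. A call has 1 to 20 rows; each row is the pose to reach, as a shift and turn from the pose commanded when the call began, along the tool's axes at that moment; what a row does not reach only later rows make up. A row lasts 1/8 s, in which the tool goes at most 62.5 mm and 10.7 degrees, less where a joint would pass 70% of its speed; a pose out of reach is approached as far as the arm can. A call with a gripper value outside its range is refused whole. The fingers move at their own pace and stop on an object; the grip force is fixed at half the most. Time passes only in rows, so rows that repeat a pose let the fingers close. It gives the time, the measured TCP pose, the force and the opening at its end, in the units of the state.
- robot.get_state(): the state, without advancing time (a new reading comes with each control period).
- robot.read_camera(name): name is "scene" or "top"; returns a dict with "pixels" (384x512x3 uint8, red, green, blue), "z_map" (384x512 float32, m along the optical axis (not along the pixel's ray), 0 where there is no reading), "camera_matrix" (3x3 intrinsics, pixels), "k1" (the pictures are not rectified: a ray, as slopes to the right and down, at radius r is drawn at 1 + k1 r^2 times it, then the intrinsics apply), "rvec" (rotation vector, rad) and "tvec" (3), from world to camera coordinates, as OpenCV has them. Camera axes: x right, y down, z forward; pixel columns grow to the right and rows downward; lengths in m; the calibration is good to about 2 mm. A picture is of the moment at which its call begins.
- robot.close_job(): hands the job in, once; it reports no verdict.
The state is a dict: "time": time; "q": joint angles; "qd": joint speeds; "tau": joint torques, N m; "tcp_pos": TCP position; "tool_rot": TCP orientation; "contact_force": force on the tool from outside, world axes, zero at the start; "torque": the same for the moment, N m; "finger_gap": finger opening in m.
Only numpy, scipy, OpenCV 4.12 (cv2) and the standard library are available. Lean on these libraries where they do the work, as an engineer would, in place of code of your own. Each camera call takes 0.05 s, during which the arm holds its last target.

TASK

Take the spring-loaded centre punch out of its stand, set its point on the scribed cross of the undrilled spot on the bracket, and press it straight down until the hidden spring snaps, easing off at once without driving it hard onto its stop. Strike nowhere else, then put the punch back upright in its stand, fully home on its collar, and leave the loose things round about where they are.

Things in the scene. Friction and masses are not known exactly. Their poses are not given: they have to be found in the camera images.
- punch_grip (a point): Centre punch, plain steel, 0.4 kg, upright in its stand: round ringed barrel 17 mm across, 56 mm long; below it a collar 26 mm across, 6 mm thick; below that a nose 11 mm across, 22 mm long, and a sprung pointed pin 7 mm across. This point is on the axis, mid-barrel, where to grip: 30 mm above the collar's underside, 33 mm below the barrel's top. z: tool axis, up. Round: any yaw will do.
- punch_nose (a point): Lower end of the punch's nose, on its axis, 52 mm below punch_grip; same axes. The pin's point stands out 14 to 32 mm below this spot on the same axis; how far differs each time, is not reported and stays the same during use. More than 18 N on the bracket ruins it.
- hammer (a joint): Striker hidden in the punch (m): 0 armed, jumps to 0.003 when the spring snaps, 0 again once let off. Pressing the pin in takes about 2 N per mm; after about 6 to 7 mm, at about 13 N, it snaps and the push drops at once by 3 N or more. Some 3 mm further in is a hard stop: the force shoots up. Lifting off re-arms it.
- blank_block: Fixed dark steel block 90 x 60 x 26 mm with the unfinished aluminium angle bracket clamped on it (flat leg 76 x 36 x 5 mm, upright leg 22 mm high at the block's +x end, a small clamp at either side, 14 mm high over the block): one drilled hole and one scribed cross. Origin: centre of the underside; x along the flat leg toward the upright leg, z up.
- mark (a point): where the two scribed dark lines (30 mm long) cross, on the top face of the flat leg, 31 mm above the worktop; 16 mm from the block's centre, away from the upright leg.
- done_block: an equal fixed block with an equal bracket that is already finished: two drilled holes and no cross. Not to be worked on. Same origin and axes as blank_block.
- stand_mouth (a point): centre of the mouth of the stand's one socket: fixed grey plastic block 50 x 70 mm, 66 mm high; square socket 14 x 14 mm right through it. The punch hangs in it by its collar, whose underside then lies at this point (punch_nose is 22 mm below it, punch_grip 30 mm above it). z up.
- marker_near: loose marker pen with a black cap lying near the work, 139 mm long, 16 mm thick; origin under its middle. Leave it alone.
- marker_far: loose marker pen with a red cap lying farther back, 132 mm long, 15 mm thick; origin under its middle. Leave it alone.
- timer: loose bench timer lying, 60 x 66 x 19 mm; origin under its middle. Leave it alone.
Mind the look-alikes: they are no part of the job. Leave any yellow look-alike of the part that bears stand_mouth alone.

How it is judged:
On the way, in this order (a step that is already met when the one before it is completed fails the run):
1. the punch is drawn clear out of the stand (z of punch_nose in the frame of stand_mouth above 0.005 m), for 0.1 s.
2. the spring has snapped with the punch standing upright on the scribed cross (axis within 3.5 mm of it, tilt under 0.09 rad) (value of joint hammer above 0.002 m and horizontal distance between punch_nose and mark below 0.0035 m and angle between punch_nose's own z axis and vertical below 0.09 rad and contact force between blank_block and anything else above 1 N), for 0.06 s.
At the end, for the whole second after the job is handed in: The punch is back in its stand, at rest and released: upright within 0.09 rad, its nose within 4 mm of the socket's axis and its collar within 2.5 mm of the stand's top (nose at least 19.5 mm below the mouth) (horizontal distance between punch_nose and stand_mouth below 0.004 m and z of punch_nose in the frame of stand_mouth below -0.0195 m and angle between punch_nose's own z axis and vertical below 0.09 rad); the robot touches nothing.
It fails at once if the bracket or its block is pressed with more than 18 N (contact force between blank_block and anything else above 18 N).
It fails at once if the spring is snapped away from the cross (more than 5 mm off) (value of joint hammer above 0.002 m and horizontal distance between punch_nose and mark above 0.005 m).
It fails at once if the finished bracket or its block is pressed (more than 3 N) (contact force between done_block and anything else above 3 N).
It fails at once if a loose bystander is moved more than 15 mm (distance of any of marker_near, marker_far, timer from where it was at the start of the episode above 0.015 m).
It also fails if it takes over 54 s, if anything falls off the work surface, if the arm or the gripper's body presses on something with over 40 N, if the wrist force passes 120 N, or if a joint passes its speed limit or range.

## Working session

There is one attempt and no reset: what is moved stays moved. The work goes in short steps, Python scripts to look and compute and a tool call to move; the robot and the scene stay as the last step left them, time stands still between calls to the robot, and variables do not carry over. Pictures are saved under pics/ and viewed, and the job is handed in when it is done.

Besides the shell and the picture viewer there is one more tool, called after ">>>" as a command line: name --pt "numbers of a row" for each row, then --argument value for the rest. move_arm: Moves the arm, as the interface text tells. Its arguments: {"type":"object","properties":{"plan":{"type":"array"}},"required":["plan"]}

```bash
mkdir -p pics
cat > h.py <<'E'
import numpy as np, cv2
from rig import robot
def cam(n):
    c=robot.read_camera(n); c['R']=cv2.Rodrigues(np.array(c['rvec'],float))[0]; c['t']=np.array(c['tvec'],float).ravel(); c['K']=np.array(c['camera_matrix'],float); return c
def D(c): return np.array([c['k1'],0,0,0,0],float)
def slopes(c,uv):
    return cv2.undistortPoints(np.array(uv,float).reshape(-1,1,2),c['K'],D(c)).reshape(-1,2)
def onplane(c,uv,z):
    s=slopes(c,uv); d=np.c_[s,np.ones(len(s))]@c['R']; o=-c['R'].T@c['t']
    return o+d*((z-o[2])/d[:,2])[:,None]
def proj(c,P):
    return cv2.projectPoints(np.array(P,float).reshape(-1,1,3),cv2.Rodrigues(c['R'])[0],c['t'],c['K'],D(c))[0].reshape(-1,2)
def depthpts(c):
    h,w=c['z_map'].shape; v,u=np.mgrid[:h,:w]
    s=slopes(c,np.c_[u.ravel(),v.ravel()]); z=c['z_map'].ravel()
    P=(np.c_[s,np.ones(len(s))]*z[:,None]-c['t'])@c['R']
    P[z<=0]=np.nan
    return P.reshape(h,w,3)
def save(name,img,scale=1):
    if scale!=1: img=cv2.resize(img,None,fx=scale,fy=scale,interpolation=cv2.INTER_CUBIC)
    cv2.imwrite('pics/'+name,img[...,::-1])
E
python3 - <<'E'
from h import *
import pickle
for n in('scene','top'):
    c=cam(n); save(n+'0.png',c['pixels'],1.5); pickle.dump(c,open(n+'0.pkl','wb'))
    print(n,c['K'].tolist(),c['k1'],-c['R'].T@c['t'],c['R'][2])
s=robot.get_state(); print(s); print(robot.pinch_z)
E
```

```text
scene [[380.018305204498, 0.0, 256.3783845035007], [0.0, 380.018305204498, 193.72945767626373], [0.0, 0.0, 1.0]] -0.12710347934513086 [-0.21611245 -0.58143507  0.81926049] [ 0.65394133  0.46267244 -0.59857743]
top [[454.40098152192604, 0.0, 258.26982881998464], [0.0, 454.40098152192604, 195.6042735943361], [0.0, 0.0, 1.0]] -0.06046638517215861 [ 0.38522604 -0.01710874  1.25860354] [ 0.13821481 -0.02392513 -0.99011325]
{'time': 0.1, 'q': array([1.15573273e+00, 3.77995459e-01, 7.97878092e-02, 1.27440453e+00,
       3.90046215e-06, 1.46047971e+00]), 'qd': array([-0.0004973 , -0.00118199,  0.00318142,  0.00015144, -0.00066529,
        0.00037909]), 'tau': array([ 1.15548541e-03, -4.64692748e+01,  2.70582515e+01,  1.20424043e-02,
       -1.20246273e-04, -1.15057244e-06]), 'tcp_pos': array([0.17229771, 0.54797337, 0.23046216]), 'tool_rot': array([-2.37653342e-04,  1.51784484e-01,  9.88413196e-01, -8.76274628e-04]), 'contact_force': array([ 0.12478075, -0.61949189,  0.20960123]), 'torque': array([ 0.05395709, -0.03003831, -0.00171821]), 'finger_gap': 0.08522272758791205}
-0.0187
```

```bash
ls pics
```

```text
scene0.png
top0.png
```

View pics/scene0.png

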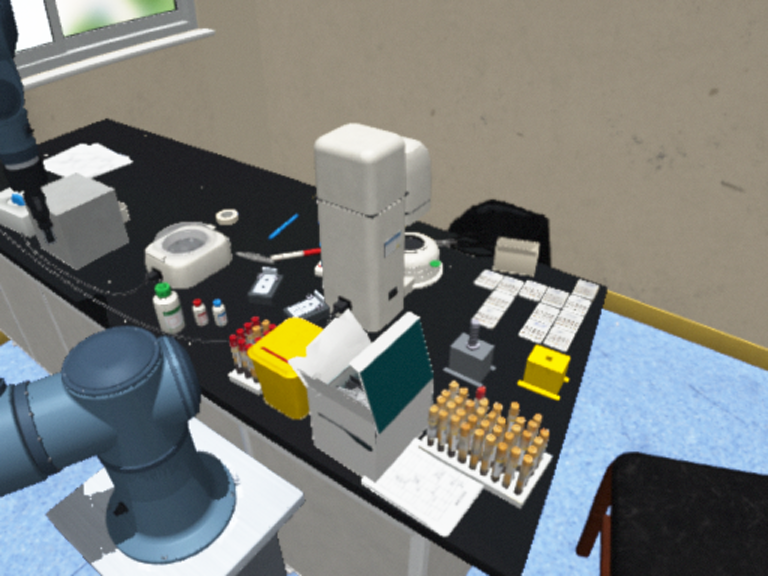

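View pics/top0.png

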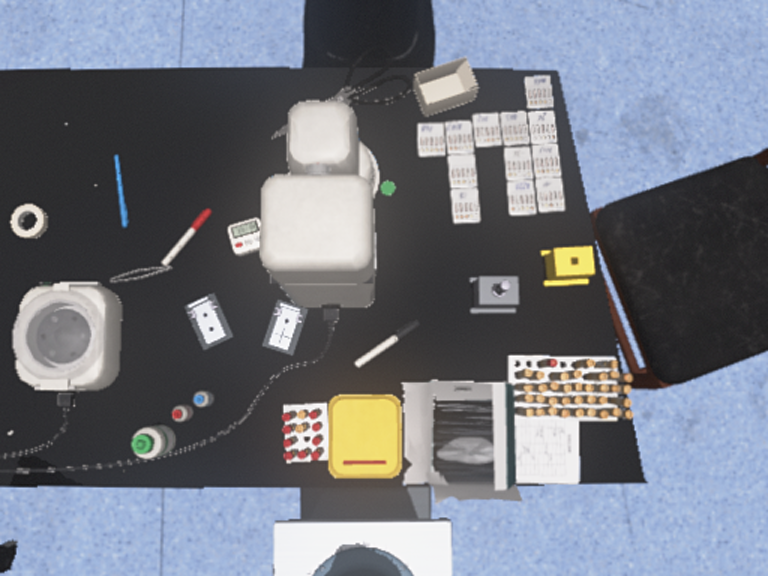

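The scene view (1.5x) shows a grey stand with the punch at (470,350) and an empty yellow look-alike stand at (546,370). The top view shows the stand at (497,292), the yellow one at (570,265), and brackets at (208,322) and (286,326). Next I'll check close crops.

Run:
```python
from h import *
import pickle
c=pickle.load(open('top0.pkl','rb'));s=pickle.load(open('scene0.pkl','rb'))
a=c['pixels'][185:245,115:215]; b=c['pixels'][155:215,300:400]
d=s['pixels'][175:235,160:260]; e=s['pixels'][205:265,285:385]
save('crop0.png',cv2.resize(np.vstack([np.hstack([a,b]),np.hstack([d,e])]),None,fx=4,fy=4,interpolation=cv2.INTER_CUBIC))
print(proj(c,[[0.173,0.549,.23],[0.4,0,0],[.5,0,0],[.4,.1,0]]))
P=depthpts(c); np.save('P.npy',P)
for (u,v) in [(332,193),(320,190),(335,200),(139,215),(190,218),(220,150),(220,230),(245,280),(305,290),(215,90),(270,228)]: print(u,v,P[v,u].round(3))
```

```text
[[ -8.00940316 355.03211174]
 [241.22630385 253.59404512]
 [241.25189933 217.34400584]
 [204.79749028 253.68951666]]
332 193 [ 0.554 -0.236  0.099]
320 190 [ 0.567 -0.211  0.064]
335 200 [ 0.54  -0.251  0.065]
139 215 [0.504 0.277 0.029]
190 218 [0.495 0.138 0.033]
220 150 [0.591 0.035 0.412]
220 230 [0.465 0.059 0.003]
245 280 [ 0.334 -0.011  0.134]
305 290 [ 0.306 -0.164  0.079]
215 90 [0.733 0.05  0.356]
270 228 [ 0.47  -0.08  -0.002]
```

View pics/crop0.png

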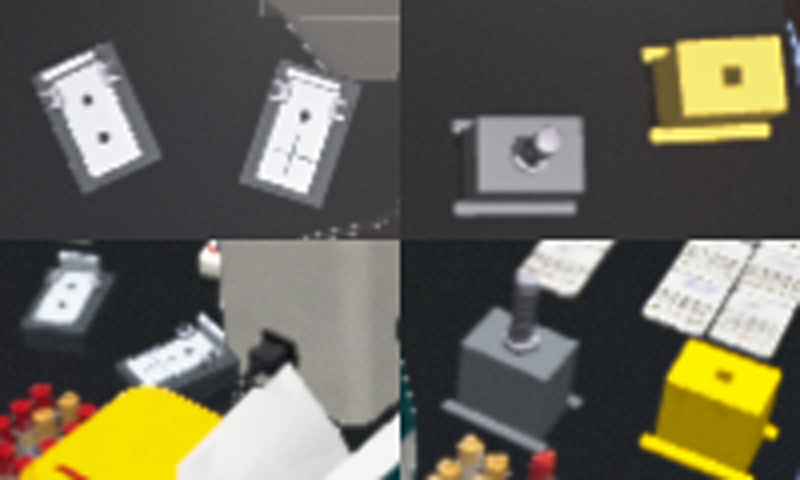

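The stand with the punch is the grey one, at top (332,193). The yellow one is empty and is the look-alike. The blank bracket is the right-hand one, with one hole and a cross at about top (188,224). The done bracket is at (139,215) with two holes. Now I'll measure.

Run:
```python
from h import *
import pickle
c=pickle.load(open('top0.pkl','rb'));s=pickle.load(open('scene0.pkl','rb'))
P=np.load('P.npy');Q=depthpts(s)
for nm,X in(('top',P),('scene',Q)):
    near=(abs(X[...,0]-.554)<.05)&(abs(X[...,1]+.236)<.06)
    m=near&(X[...,2]>.08); print(nm,'barrel n',m.sum(),np.nanmedian(X[m],0).round(4), X[m].min(0).round(3),X[m].max(0).round(3))
    m2=near&(X[...,2]>.122); print(' top',m2.sum(),X[m2].mean(0).round(4))
    m3=near&(abs(X[...,2]-.066)<.004); 
    r=cv2.minAreaRect(X[m3][:,:2].astype(np.float32)*1000); print(' stand top',r,np.median(X[m3][:,2]))
    v,u=np.where(m); print(u.min(),u.max(),v.min(),v.max())
# blank bracket: flat leg bright mask
for nm,im,cc in (('t',c['pixels'][205:245,165:210],c),):
    g=cv2.cvtColor(im,cv2.COLOR_RGB2GRAY)
    for r in g: print(' '.join('%3d'%x for x in r))
```

```text
top barrel n 63 [ 0.5561 -0.2409  0.1252] [ 0.549 -0.252  0.082] [ 0.565 -0.235  0.134]
 top 36 [ 0.558  -0.2432  0.1285]
 stand top ((558.8108520507812, -243.28720092773438), (70.50247192382812, 49.42308044433594), 89.61060333251953) 0.06564333947533033
331 340 187 195
scene barrel n 95 [ 0.5527 -0.2465  0.1092] [ 0.547 -0.253  0.08 ] [ 0.566 -0.235  0.132]
 top 28 [ 0.5552 -0.2451  0.1283]
 stand top ((556.177490234375, -243.6273651123047), (55.54801559448242, 69.04203033447266), 2.9051687717437744) 0.06645543072763538
313 319 213 228
 62  61  63  64  63  64  65  64  64  66  65  65  64  66  67  65  65  79 135 184 160 137 186 234 237 220 190 204 233 243 241 238 214 167 135 112 112 114  99  87  78  78  77  78  77
 62  60  63  63  63  63  63  66  65  64  64  65  65  65  65  65  66  79 115 147 195 201 208 230 242 239 237 234 219 183 198 231 243 242 232 128 113 117 116 112  84  68  67  69  65
 61  63  64  62  62  63  63  65  65  64  64  65  63  66  63  64  69  90 109 130 188 206 182 239 242 241 241 241 241 236 235 219 177 189 180 109 114 118 119 114  76  66  68  66  66
 62  61  62  63  
[... 5942 characters left out ...]
  59  58  61  59  60  61  60  60  60  60  59  61  61  62  62  63  60  62  61  62  63  61  62  60  62  61  63  65  75  67  64  65  88 134  99  71  70  72  95 130
 56  57  60  58  59  60  58  58  58  59  61  59  60  59  60  62  59  61  60  58  61  62  61  60  62  61  62  62  63  76  65  63  86 136 101  73  70  78  92  76  69  67  67  67  79
 58  58  58  58  58  57  59  59  58  59  58  58  59  59  61  60  60  60  60  62  60  62  62  61  59  65  74  65  86 137  85  74  77  90  73  70  79 112 129  75  61  65  64  64  63
 57  58  56  59  58  60  58  58  60  60  61  62  61  59  59  60  60  60  61  62  62  60  60  62  74  85 134  85  78  92  72  77 110 130  74  64  65  71  77  65  65  63  64  62  64
```

Run:
```python
from h import *
import pickle
c=pickle.load(open('top0.pkl','rb'));s=pickle.load(open('scene0.pkl','rb'))
m=onplane(c,[(187.4,223.2),(190.6,213.3)],.031); print(m)
d=m[1]-m[0]; print(np.linalg.norm(d),np.degrees(np.arctan2(d[1],d[0])))
print(proj(s,m))
p=proj(s,m[:1])[0].astype(int)
im=s['pixels'][p[1]-14:p[1]+14,p[0]-20:p[0]+20]
save('sc.png',cv2.resize(im,None,fx=18,fy=18,interpolation=cv2.INTER_NEAREST)); print(p)
# obstacles map: heights on world grid, both views
P=np.vstack([np.load('P.npy').reshape(-1,3),depthpts(s).reshape(-1,3)]);P=P[~np.isnan(P[:,0])]
xs=np.arange(.2,.86,.03);ys=np.arange(.66,-.5,-.04)
print('      '+' '.join('%4d'%(y*100) for y in ys))
for x in xs[::-1]:
    row=[]
    for y in ys:
        q=P[(abs(P[:,0]-x)<.015)&(abs(P[:,1]-y)<.02)][:,2]; row.append('%4d'%(q.max()*1000) if len(q) else '   .')
    print('%.2f  '%x+' '.join(row))
```

```text
[[0.48150632 0.14495247 0.031     ]
 [0.50835018 0.13673455 0.031     ]]
0.02807360331662062 -17.02134094460829
[[199.41855863 205.56320166]
 [206.57990696 202.39381091]]
[199 205]
        66   62   57   53   49   45   41   37   33   29   25   21   17   13    9    5    1   -2   -6  -10  -14  -18  -22  -26  -30  -34  -38  -42  -46  -50
0.83     6    8    8    5    7   14    6    7    5    6    5    7    6    5   78   87   87   74    5    9   11    9   10   10   11   10    9    5 -752 -747
0.80     6    5    5    7    6   13    6    5    7    5    4    6    6   17  338  342  341   81    5    6    5   10   10   10   10   11   11    4 -754 -752
0.77     6    7    5    6    7   12    5    7    5    5    6    6    4    .  357  358  358   87    8    6    6   12   11    8   10   13   12    4 -751 -750
0.74    20   22    6    5    6   13    7    7    5    7    5    5    3    .  362  363  361   88   91    6    8   11   11    7    9   13   11    5 -752 -752
0.71    23   23   22    8    6   15    7    8    5   17    7   18   19    .  360  362  362   35    6    6    7   11   11    4    9    9    
[... 1968 characters left out ...]
2  139  138  139  185  178  117  246  244  171   19  109  106  111  109    5
0.29     5    7   13   16    6    6    5  120  122   10    9    6    5  111  114  138  139  140  182  177  132  247  246  170    8   10   12    5    5    5
0.26    10   12   11    9   10   12   11   87   86    9    5    7    6  110  113  137  140  140  178  173  171  249  246  175   10    9   11    6    5    5
0.23     9   13  592  590   10    6    5    6    7    7    5    7    7    5    7  128  132  135  179  206  207  246  247  202   11   11   13    5    6    4
0.20     6    4  262  602  602    4    4    6    7    5    4    6    3    5    6    5    5    3    5  205    3    3  201  200   10   10   10    3    4    5
```

View pics/sc.png

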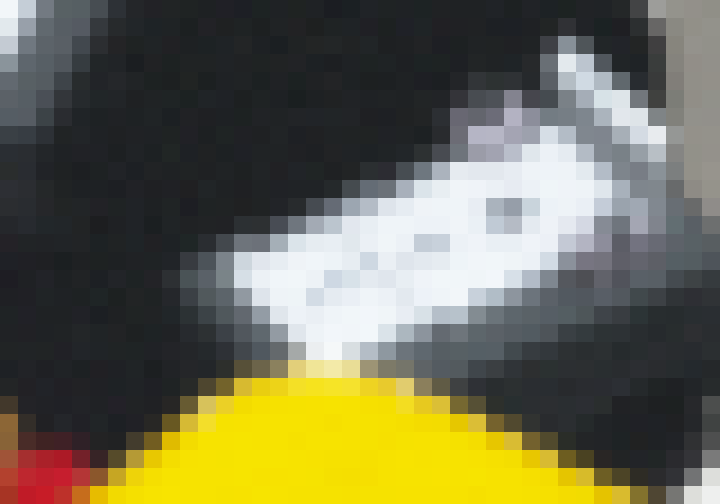

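Run:
```python
from h import *
import pickle
s=pickle.load(open('scene0.pkl','rb'))
P=np.vstack([np.load('P.npy').reshape(-1,3),depthpts(s).reshape(-1,3)]);P=P[~np.isnan(P[:,0])]
q=P[(P[:,0]>.3)&(P[:,0]<.9)&(abs(P[:,1]-.04)<.2)&(P[:,1]>-.08)]
for a,b in((.05,.1),(.1,.15),(.15,.2),(.2,.25),(.25,.3),(.3,.35),(.35,.4),(.4,.43)):
    k=q[(q[:,2]>a)&(q[:,2]<b)&(q[:,0]>.44)]; d=np.hypot(k[:,0]-.4815,k[:,1]-.145); i=d.argmin(); print(a,len(k),d[i].round(3),k[i].round(3),'xmin',k[k[:,0].argmin()].round(3), np.percentile(k[:,:2],[0,1,5,50,95,99,100],axis=0).round(3).tolist())
```

```text
0.05 1763 0.049 [0.527 0.127 0.051] xmin [0.486 0.053 0.051] [[0.486, -0.06], [0.493, -0.054], [0.511, -0.038], [0.59, 0.011], [0.817, 0.096], [0.832, 0.118], [0.847, 0.14]]
0.1 878 0.061 [0.533 0.112 0.127] xmin [0.53  0.103 0.112] [[0.53, -0.025], [0.532, -0.024], [0.533, -0.023], [0.536, 0.016], [0.63, 0.109], [0.647, 0.119], [0.653, 0.124]]
0.15 964 0.061 [0.536 0.118 0.191] xmin [0.53  0.077 0.172] [[0.53, -0.026], [0.532, -0.025], [0.533, -0.023], [0.537, 0.009], [0.707, 0.107], [0.774, 0.117], [0.791, 0.123]]
0.2 1296 0.061 [0.535 0.117 0.242] xmin [0.531 0.087 0.219] [[0.531, -0.026], [0.532, -0.024], [0.534, -0.023], [0.539, 0.006], [0.763, 0.103], [0.785, 0.116], [0.801, 0.122]]
0.25 1390 0.054 [0.532 0.126 0.289] xmin [0.531 0.108 0.298] [[0.531, -0.024], [0.533, -0.022], [0.534, -0.021], [0.539, 0.005], [0.761, 0.108], [0.79, 0.125], [0.8, 0.13]]
0.3 2127 0.061 [0.535 0.114 0.308] xmin [0.531 0.089 0.342] [[0.531, -0.022], [0.532, -0.021], [0.533, -0.02], [0.597, 0.015], [0.781, 0.102], [0.789, 0.114], [0.794, 0.124]]
0.35 3028 0.062 [0.536 0.115 0.352] xmin [0.53  0.075 0.377] [[0.53, -0.023], [0.532, -0.02], [0.534, -0.019], [0.678, 0.043], [0.765, 0.096], [0.773, 0.116], [0.777, 0.127]]
0.4 5606 0.065 [0.538 0.113 0.401] xmin [0.533 0.061 0.4  ] [[0.533, -0.02], [0.537, -0.016], [0.54, -0.011], [0.592, 0.051], [0.651, 0.115], [0.66, 0.123], [0.662, 0.126]]
```

>>> move_arm --pt "100 0 0 -0.05 0 0 0" --pt "100 0 0 -0.1 0 0 0" --pt "100 0 0 -0.13 0 0 0"

```text
time: 0.48
tcp_pos: [0.1726, 0.5487, 0.3636]
tool_rot: [0.0, 0.152, 0.988, 0.001]
contact_force: [-0.0, -0.2, 0.3]
finger_gap: 0.0855
```

>>> move_arm --pt "100 -0.035 -0.041 0 0 0 0" --pt "100 -0.07 -0.083 0 0 0 0" --pt "100 -0.104 -0.124 0 0 0 0" --pt "100 -0.138 -0.166 0 0 0 0" --pt "100 -0.173 -0.207 0 0 0 0" --pt "100 -0.208 -0.248 0 0 0 0" --pt "100 -0.242 -0.29 0 0 0 0" --pt "100 -0.277 -0.331 0 0 0 0" --pt "100 -0.311 -0.373 0 0 0 0" --pt "100 -0.346 -0.414 0 0 0 0" --pt "100 -0.381 -0.455 0 0 0 0" --pt "100 -0.415 -0.497 0 0 0 0" --pt "100 -0.415 -0.497 0 0 0 0"

```text
time: 2.1
tcp_pos: [0.4199, -0.053, 0.3602]
tool_rot: [-0.001, 0.155, 0.988, -0.0]
contact_force: [-0.3, 1.1, 0.6]
finger_gap: 0.0851
```

Run:
```python
from h import *
s=robot.get_state(); print(s['time'],s['q'].round(3),s['tcp_pos'],s['tool_rot'])
c=cam('scene'); save('s1.png',c['pixels'],1.5)
```

```text
2.1 [-0.275  0.065  0.013  1.52  -0.     0.035] [ 0.41993586 -0.05299941  0.36022171] [-7.92157719e-04  1.54645137e-01  9.87969755e-01 -1.29176667e-04]
```

View pics/s1.png

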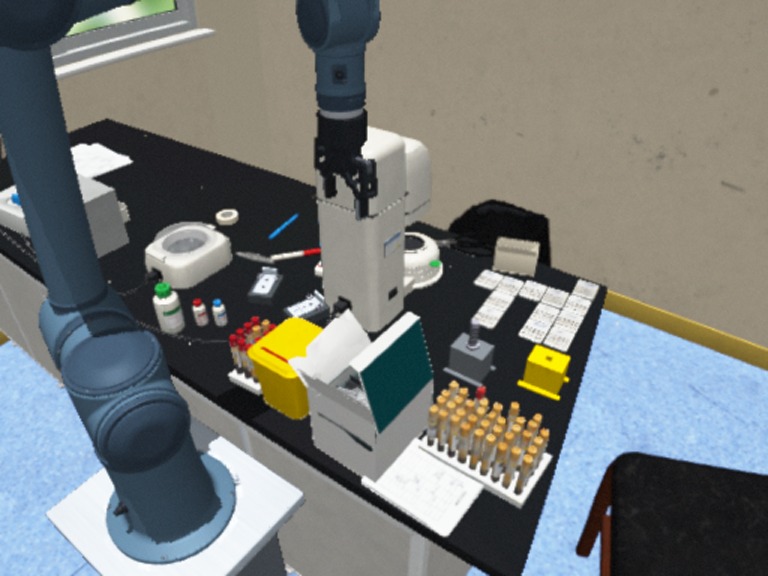

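>>> move_arm --pt "100 -0.047 -0.035 0 0 0 0" --pt "100 -0.094 -0.07 0 0 0 0" --pt "100 -0.141 -0.105 0.03 0 0 0" --pt "100 -0.188 -0.14 0.08 0 0 0" --pt "100 -0.188 -0.14 0.12 0 0 0" --pt "100 -0.188 -0.14 0.15 0 0 0" --pt "100 -0.188 -0.14 0.15 0 0 0" --pt "100 -0.188 -0.14 0.15 0 0 0"

```text
time: 3.15
tcp_pos: [0.5573, -0.2392, 0.213]
tool_rot: [0.001, 0.151, 0.989, -0.0]
contact_force: [1.0, -0.5, 0.8]
finger_gap: 0.0857
```

Run:
```python
from h import *
s=robot.get_state(); print(s['time'],s['q'].round(3),s['tcp_pos'],s['tool_rot'],s['contact_force'])
c=cam('scene'); t=cam('top')
print(proj(c,[s['tcp_pos']]),proj(t,[s['tcp_pos']]))
a=c['pixels'][150:270,240:400]; b=t['pixels'][120:240,260:420]
save('s2.png',np.hstack([a,b]),2.5)
s=robot.get_state(); print(s['time'],s['tcp_pos'])
```

```text
3.15 [-0.51   0.446  0.138  1.261  0.    -0.207] [ 0.5572557  -0.23918926  0.21304492] [ 8.80031988e-04  1.51075208e-01  9.88521859e-01 -2.04275228e-04] [ 0.9980108  -0.49379476  0.83709281]
[[318.07130178 189.80277165]] [[342.05316038 184.53675073]]
3.25 [ 0.55777795 -0.2399499   0.21376918]
```

View pics/s2.png

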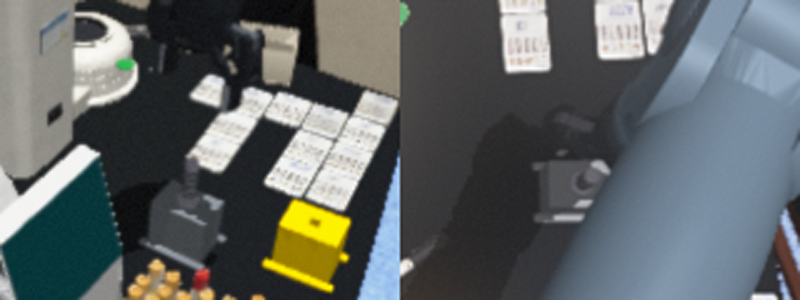

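>>> move_arm --pt "100 -0.001 -0.003 0.03 0 0 0" --pt "100 -0.001 -0.003 0.07 0 0 0" --pt "100 -0.001 -0.003 0.11 0 0 0" --pt "100 -0.001 -0.003 0.135 0 0 0" --pt "100 -0.001 -0.003 0.135 0 0 0" --pt "100 -0.001 -0.003 0.135 0 0 0"

```text
time: 4.0
tcp_pos: [0.5581, -0.2439, 0.0785]
tool_rot: [0.002, 0.152, 0.988, -0.001]
contact_force: [1.2, -0.5, -0.5]
finger_gap: 0.0853
```

Run:
```python
from h import *
c=cam('scene'); 
s=robot.get_state(); print(s['time'],s['tcp_pos'],s['contact_force'])
save('s3.png',c['pixels'][180:260,270:370],6)
```

```text
4.05 [ 0.55832157 -0.2440518   0.0786808 ] [-0.44959334  0.35784242  0.63077624]
```

View pics/s3.png

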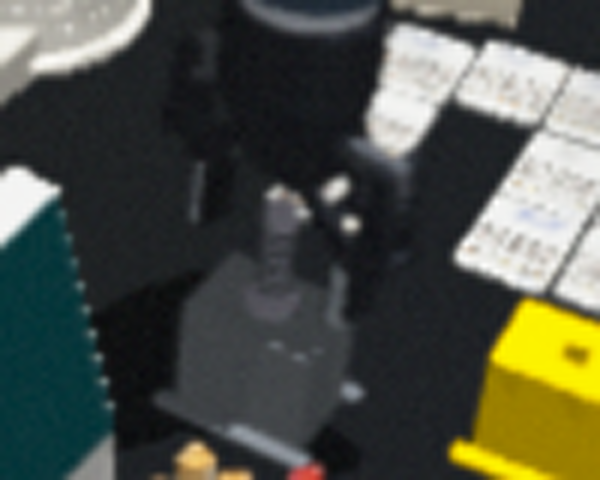

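The punch stands between the open fingers, with its barrel at about (277,240) in the crop. Now I close the fingers.

>>> move_arm --pt "60 0 0 0 0 0 0" --pt "30 0 0 0 0 0 0" --pt "0 0 0 0 0 0 0" --pt "0 0 0 0 0 0 0" --pt "0 0 0 0 0 0 0" --pt "0 0 0 0 0 0 0" --pt "0 0 0 0 0 0 0"

```text
time: 4.92
tcp_pos: [0.5569, -0.2429, 0.0766]
tool_rot: [0.0, 0.152, 0.988, 0.0]
contact_force: [0.1, 2.9, 3.9]
finger_gap: 0.0156
```

Run:
```python
from h import *
for i in range(3):
    c=cam('scene'); 
    s=robot.get_state(); print(s['time'],s['tcp_pos'],s['contact_force'],s['finger_gap'])
save('s4.png',c['pixels'][180:260,270:370],6)
```

```text
4.975 [ 0.55685747 -0.24291808  0.07654863] [-0.23033187  2.22173123  3.79654805] 0.015611587087743389
5.025 [ 0.55683504 -0.24289888  0.07652789] [-0.32346749  3.72870107  4.61398481] 0.015480528380202255
5.075 [ 0.55683724 -0.24291405  0.076525  ] [1.0200743  3.17114442 4.9925871 ] 0.015575958490323435
```

View pics/s4.png

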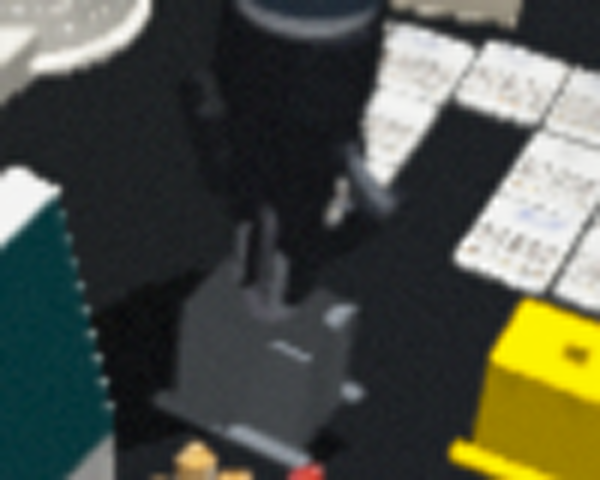

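>>> move_arm --pt "0 0 0 -0.01 0 0 0" --pt "0 0 0 -0.025 0 0 0" --pt "0 0 0 -0.045 0 0 0" --pt "0 0 0 -0.07 0 0 0" --pt "0 0 0 -0.11 0 0 0" --pt "0 0 0 -0.13 0 0 0" --pt "0 0 0 -0.13 0 0 0" --pt "0 0 0 -0.13 0 0 0"

```text
time: 6.08
tcp_pos: [0.5559, -0.2431, 0.2052]
tool_rot: [-0.001, 0.152, 0.988, 0.0]
contact_force: [1.1, -0.6, -5.5]
finger_gap: 0.0155
```

Run:
```python
from h import *
c=cam('scene'); t=cam('top')
s=robot.get_state(); print(s['time'],s['tcp_pos'],s['contact_force'],s['finger_gap'])
save('s5.png',c['pixels'][140:260,270:370],5)
save('s5t.png',t['pixels'][140:240,270:390],5)
```

```text
6.175 [ 0.55559983 -0.24279642  0.2045937 ] [ 0.48799178  0.07650654 -4.37517908] 0.01586075245537726
```

View pics/s5.png

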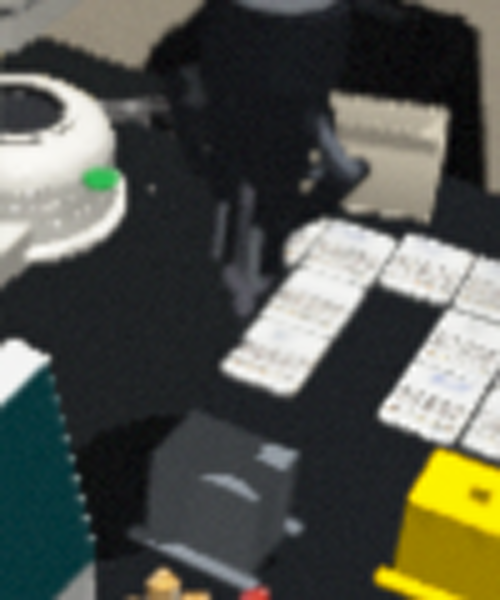

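>>> move_arm --pt "0 0 0 -0.05 0 0 0" --pt "0 0 0 -0.1 0 0 0" --pt "0 0 0 -0.13 0 0 0" --pt "0 0.046 0.031 -0.13 0 0 0" --pt "0 0.092 0.062 -0.13 0 0 0" --pt "0 0.137 0.093 -0.13 0 0 0" --pt "0 0.183 0.124 -0.13 0 0 0" --pt "0 0.196 0.167 -0.13 0 0 0" --pt "0 0.21 0.21 -0.13 0 0 0" --pt "0 0.223 0.253 -0.13 0 0 0" --pt "0 0.237 0.296 -0.13 0 0 0" --pt "0 0.213 0.322 -0.13 0 0 0" --pt "0 0.188 0.347 -0.13 0 0 0" --pt "0 0.188 0.347 -0.1 0 0 0" --pt "0 0.188 0.347 -0.06 0 0 0" --pt "0 0.188 0.347 0 0 0 0" --pt "0 0.188 0.347 0.03 0 0 0" --pt "0 0.188 0.347 0.03 0 0 0" --pt "0 0.188 0.347 0.03 0 0 0" --pt "0 0.188 0.347 0.03 0 0 0"

```text
time: 8.68
tcp_pos: [0.4831, 0.1444, 0.1783]
tool_rot: [0.002, 0.152, 0.988, 0.001]
contact_force: [-0.6, -0.4, -4.0]
finger_gap: 0.0156
```

Run:
```python
from h import *
import pickle
for i in range(4):
    s=robot.get_state(); print(s['time'],s['tcp_pos'],s['tool_rot'].round(4),s['contact_force'],s['finger_gap'])
    c=cam('scene')
t=cam('top')
pickle.dump((c,t,s),open('m1.pkl','wb'))
save('s6.png',c['pixels'],1.5)
save('s6t.png',t['pixels'],1.5)
```

```text
8.675 [0.48309137 0.14444286 0.17826443] [1.900e-03 1.518e-01 9.884e-01 6.000e-04] [-0.57414569 -0.35744774 -4.00076875] 0.015583250261838317
8.725 [0.48296008 0.14442928 0.17815156] [1.800e-03 1.518e-01 9.884e-01 6.000e-04] [-0.30180914  0.46013435 -5.44794336] 0.015532134613606818
8.775 [0.48272147 0.14439751 0.17787502] [1.500e-03 1.518e-01 9.884e-01 5.000e-04] [-0.853487    0.47172468 -4.67301539] 0.01557036585596662
8.825 [0.48245724 0.14437847 0.17757586] [1.200e-03 1.518e-01 9.884e-01 4.000e-04] [-0.62326793 -0.18186893 -4.46341651] 0.015175282798564952
```

View pics/s6.png

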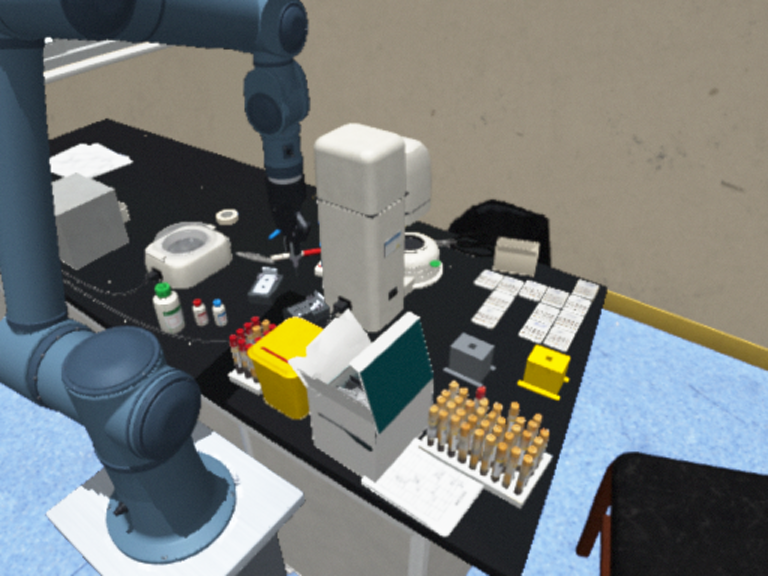

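View pics/s6t.png

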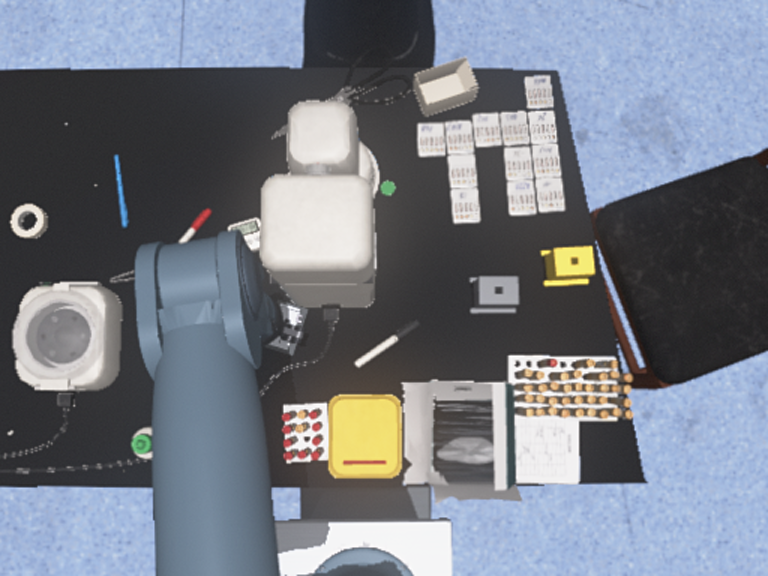

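Run:
```python
from h import *
import pickle
c,t,s=pickle.load(open('m1.pkl','rb'))
X=depthpts(c)
near=(abs(X[...,0]-.4825)<.03)&(abs(X[...,1]-.1445)<.03)&(X[...,2]>.06)&(X[...,2]<.26)
v,u=np.where(near)
for r in range(v.min(),v.max()+1):
    k=near[r]; 
    if k.any(): print(r,np.where(k)[0].min(),np.where(k)[0].max(),X[r][k].mean(0).round(3))
for zz in(.18-.0187-.052-.0,): print(proj(c,[[.4825,.1445,z] for z in (.178,.197,.167,.145,.125,.113)]))
im=c['pixels'][150:225,165:245].astype(float); save('s7.png',np.clip(im*1.8,0,255).astype(np.uint8),8)
# socket
g=cv2.cvtColor(t['pixels'],cv2.COLOR_RGB2GRAY)[180:210,312:348]
print(onplane(t,[(331.5,193.5)],.066))
for r in g: print(' '.join('%3d'%x for x in r))
```

```text
146 185 187 [0.469 0.16  0.259]
147 185 188 [0.469 0.159 0.256]
148 185 188 [0.47  0.16  0.252]
149 185 197 [0.469 0.146 0.253]
150 185 197 [0.471 0.144 0.25 ]
151 187 196 [0.47  0.141 0.248]
152 187 196 [0.468 0.139 0.246]
153 187 196 [0.468 0.14  0.242]
154 187 196 [0.472 0.145 0.235]
155 187 195 [0.473 0.148 0.23 ]
156 188 195 [0.473 0.146 0.227]
157 189 195 [0.471 0.143 0.226]
158 189 195 [0.469 0.141 0.224]
159 189 195 [0.468 0.141 0.221]
160 190 196 [0.468 0.137 0.219]
161 189 196 [0.471 0.142 0.212]
162 190 199 [0.474 0.137 0.208]
163 190 200 [0.474 0.136 0.205]
164 190 200 [0.474 0.136 0.201]
165 190 200 [0.474 0.136 0.198]
166 190 200 [0.474 0.136 0.195]
167 191 200 [0.473 0.135 0.192]
168 192 200 [0.474 0.132 0.189]
169 193 200 [0.474 0.132 0.185]
170 192 200 [0.476 0.137 0.178]
171 193 200 [0.477 0.136 0.175]
172 193 199 [0.476 0.137 0.171]
173 196 198 [0.482 0.139 0.163]
174 195 198 [0.48 0.14 0.16]
175 195 198 [0.481 0.141 0.156]
176 196 198 [0.481 0.14  0.152]
177 196 197 [0.482 0.144 0.146]
178 196 198 [0.483 0.143 0.142]
179 197 198 [0.483 0.141 0.139]
180 197 198 [0.
[... 3947 characters left out ...]
 105 104 104 104 105 103 103 103 106 105 104 104 104 104 105 104 105 105 104 105 106 104 106 106 109 114  99  63  53  53  55
 53 100 156 163 162 160 160 161 160 161 159 161 160 161 160 160 159 160 160 160 159 160 160 161 160 160 161 162 160 162 160 135  73  52  54  56
 55 108 170 175 177 176 176 175 174 175 175 174 174 175 174 175 174 174 172 174 174 175 173 173 173 173 174 173 174 173 172 143  73  53  54  56
 51  80 126 139 140 140 131 118 117 117 116 118 117 116 117 116 116 115 115 114 115 114 114 113 114 114 114 113 113 113 114  99  65  53  52  55
 51  56  68  73  74  72  70  63  63  64  64  63  63  63  63  64  63  64  64  63  62  62  62  62  62  62  63  63  62  63  64  61  55  53  55  54
```

View pics/s7.png

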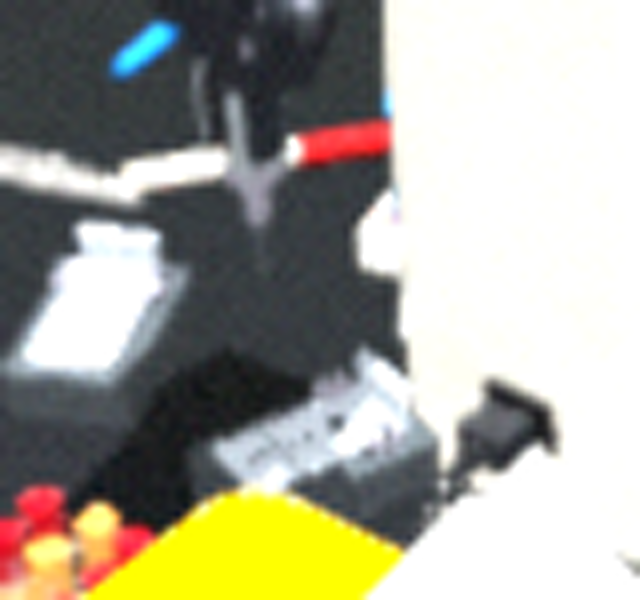

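>>> move_arm --pt "0 0.001 0 0.03 0 0 0" --pt "0 0.002 0 0.06 0 0 0" --pt "0 0.002 0 0.075 0 0 0" --pt "0 0.002 0 0.075 0 0 0" --pt "0 0.002 0 0.075 0 0 0" --pt "0 0.002 0 0.075 0 0 0"

```text
time: 9.68
tcp_pos: [0.4808, 0.145, 0.1026]
tool_rot: [0.001, 0.152, 0.988, 0.0]
contact_force: [0.2, -0.4, -4.2]
finger_gap: 0.0158
```

Run:
```python
from h import *
import pickle
L=[];T=[]
for i in range(6):
    s=robot.get_state(); print(s['time'],s['tcp_pos'],s['tool_rot'].round(4),s['contact_force'])
    c=cam('scene'); L.append(c['pixels'].astype(float)); 
    if i<2: t=cam('top');T.append(t['pixels'].astype(float))
c['pixels']=np.mean(L,0); t['pixels']=np.mean(T,0)
pickle.dump((c,t,s),open('m2.pkl','wb'))
a=c['pixels'][165:225,165:225]; b=t['pixels'][190:250,160:220]
save('s8.png',np.clip(np.hstack([a,b])*1.5,0,255).astype(np.uint8),6.6)
```

```text
9.675 [0.48076377 0.14499433 0.10255769] [1.200e-03 1.518e-01 9.884e-01 4.000e-04] [ 0.18420277 -0.40175233 -4.15972079]
9.775 [0.48035824 0.14492522 0.1022105 ] [9.000e-04 1.518e-01 9.884e-01 3.000e-04] [ 0.12711396 -0.70754197 -4.17585708]
9.875 [0.47997118 0.14488559 0.10182531] [5.000e-04 1.518e-01 9.884e-01 2.000e-04] [-0.15984018 -1.46800159 -4.31819183]
9.925 [0.47982529 0.14484542 0.10168322] [3.000e-04 1.518e-01 9.884e-01 1.000e-04] [-0.94542214  0.07446719 -3.88114223]
9.975 [0.47972654 0.14483452 0.10155459] [2.000e-04 1.518e-01 9.884e-01 1.000e-04] [-0.45770276 -0.15517631 -4.3394657 ]
10.025 [0.47962131 0.14480928 0.10147582] [1.000e-04 1.518e-01 9.884e-01 1.000e-04] [ 0.20861007  0.77257824 -4.08238659]
```

View pics/s8.png

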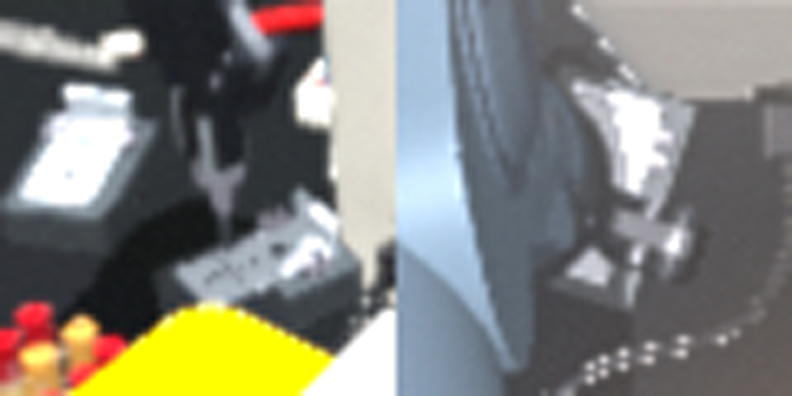

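Run:
```python
from h import *
import pickle
c,t,s=pickle.load(open('m2.pkl','rb'))
print(proj(c,[[.4797,.1448,z] for z in (.031,.04,.045,.05,.0685,.09)]).round(2).tolist(), proj(c,[[.4815,.145,.031]]))
g=c['pixels'].mean(2)
print('     ',' '.join('%3d'%u for u in range(186,214)))
for r in range(188,213): print(r,' ',' '.join('%3d'%x for x in g[r,186:214]))
save('s9.png',np.clip(c['pixels'][185:215,183:218]*1.7,0,255).astype(np.uint8),20)
```

```text
[[199.09, 205.86], [198.84, 203.74], [198.7, 202.55], [198.57, 201.36], [198.05, 196.9], [197.44, 191.62]] [[199.40670445 205.559025  ]]
      186 187 188 189 190 191 192 193 194 195 196 197 198 199 200 201 202 203 204 205 206 207 208 209 210 211 212 213
188    62  41  34  35  35  35  37  28  34  66  90  55  29  24  22  27  40  35  34  34  32  35  34  32  34  34  33  36
189    49  37  34  34  34  34  33  35  54  75  92  62  32  26  31  46  40  35  33  34  34  34  34  33  33  33  34  34
190    41  36  33  34  33  34  32  38  66  80  94  73  45  55  72  77  46  33  33  34  33  33  32  33  35  33  34  35
191    36  35  33  33  34  35  33  37  65  84  92  91  82  82  87  79  43  34  33  33  33  34  33  33  33  34  33  35
192    36  34  34  34  33  33  33  36  54  82  90  94  94  89  81  61  37  34  33  33  33  34  34  35  37  33  34  34
193    36  34  33  33  34  33  34  34  40  57  71  88  91  86  60  42  34  33  33  33  34  35  34  43  67  46  33  33
194    31  32  33  33  33  34  33  32  33  35  49  85  90  84  53  37  33  33  33  34  32  33  37  68 107  88  48  35
195    33  33  34  
[... 1404 characters left out ...]
14  18  28  37  41  52  86 115 122 120  96 107 114 119 115 105 121 124 131 128 117 107 112  96  90  89  95  86
208    16  16  26  37  40  42  54  86 115 120 113 120 123 122 122 118 120 119 134  98  75  89  95  94  91  86  67  61
209    15  17  22  36  39  39  40  54  87 117 122 124 124 120 120 115  93  73  78  57  46  60  88  82  63  58  50  50
210    15  15  17  35  38  39  40  41  58 106 133 140 141 120  93  70  56  44  44  41  43  46  56  56  49  45  46  45
211    16  15  18  33  37  42  64  70  90 176 178 180 185 115  81  74  47  41  43  42  42  42  45  46  45  44  46  45
212    16  14  17  29  66  84 150 147 148 167 163 162 170 148 149 173  94  67  47  41  41  42  44  45  45  45  44  45
```

View pics/s9.png

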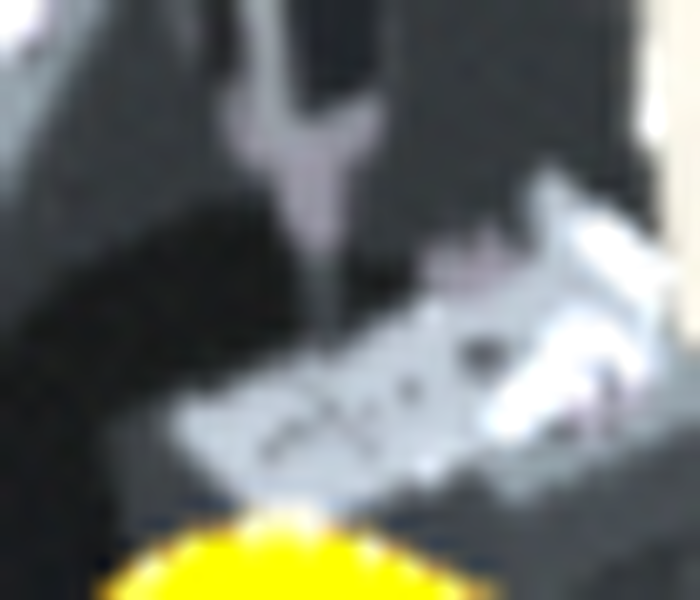

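>>> move_arm --pt "0 -0.001 0 0.004 0 0 0" --pt "0 -0.001 0 0.008 0 0 0" --pt "0 -0.001 0 0.008 0 0 0"

```text
time: 10.45
tcp_pos: [0.48, 0.1444, 0.0927]
tool_rot: [-0.001, 0.152, 0.988, -0.0]
contact_force: [-0.3, 0.7, -3.5]
finger_gap: 0.0157
```

```bash
cat > look.py <<'E'
from h import *
import sys
L=[];F=[]
for i in range(int(sys.argv[1])):
    c=cam('scene'); L.append(c['pixels'].astype(float)); s=robot.get_state(); F.append(s['contact_force'])
print(s['time'],s['tcp_pos'].round(4),np.mean(F,0).round(2),np.array(F)[:,2].round(1), s['tool_rot'].round(4))
m=np.mean(L,0); g=m.mean(2)
for r in range(198,209): print(r,' ',' '.join('%3d'%x for x in g[r,193:208]))
save(sys.argv[2],np.clip(m[185:215,183:218]*1.7,0,255).astype(np.uint8),16)
E
python3 look.py 4 l1.png
```

```text
10.65 [0.4806 0.1445 0.0933] [-0.12 -0.49 -4.24] [-3.9 -4.8 -4.  -4.3] [0.000e+00 1.518e-01 9.884e-01 1.000e-04]
198    16  16  16  17  43  84  84  59  29  21  33  75  88  90  94
199    14  15  14  15  30  64  69  42  20  20  37  77  90  96 105
200    15  16  17  15  19  38  47  33  33  49  77 120 113 115 116
201    15  16  16  17  21  34  42  43  73 101 111 124 121 115 109
202    17  17  20  32  41  51  47  61 107 118 121 120 112  74  64
203    23  31  49  69  80  81  56  66 115 120 118 121 116  86  79
204    46  72 100 111 110  93  68  78 114 118  96 117 119 114 115
205   104 110 120 120 117 109  79 103 105 117 111 120 121 122 143
206   121 121 122 118  95 100 108 102 112 121 122 123 123 119 129
207   115 122 119  97 107 114 120 115 106 120 125 131 129 116  99
208    86 116 119 113 120 122 122 122 119 121 120 133  97  75  88
```

View pics/l1.png

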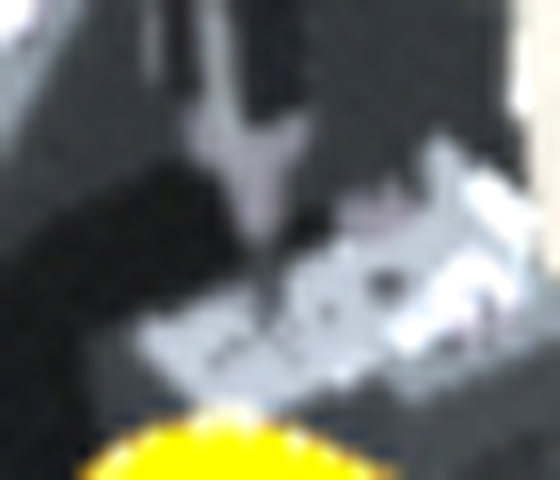

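>>> move_arm --pt "0 0 0 0.0015 0 0 0" --pt "0 0 0 0.002 0 0 0" --pt "0 0 0 0.002 0 0 0" --pt "0 0 0 0.002 0 0 0"

```text
time: 11.15
tcp_pos: [0.4805, 0.1445, 0.0913]
tool_rot: [0.0, 0.152, 0.988, 0.0]
contact_force: [-0.7, 0.2, -4.3]
finger_gap: 0.0153
```

```bash
python3 look.py 3 l2.png
```

```text
11.3 [0.4805 0.1445 0.0913] [-0.02 -0.1  -4.4 ] [-3.7 -5.4 -4. ] [0.     0.1518 0.9884 0.    ]
198    15  15  15  19  45  83  87  65  29  21  33  76  89  91  96
199    17  15  14  15  31  68  78  47  24  20  37  77  91  97 104
200    15  16  16  15  19  40  52  34  33  49  77 121 115 114 116
201    15  14  16  18  20  33  42  42  72 101 110 124 120 114 110
202    17  18  21  30  42  53  48  59 105 118 120 120 112  72  65
203    25  32  47  71  80  81  52  57 112 122 118 121 115  87  80
204    47  73 101 109 110  93  54  66 113 118  94 117 119 113 115
205   105 111 119 120 117 110  68  86 103 117 112 120 121 121 142
206   121 121 121 115  94 100 104  98 112 121 121 124 125 120 126
207   115 122 120  96 106 115 120 114 106 122 124 131 128 116  99
208    85 115 120 113 119 123 123 122 119 120 120 133  98  75  86
```

>>> move_arm --pt "0 0 0 0.001 0 0 0" --pt "0 0 0 0.002 0 0 0" --pt "0 0 0 0.002 0 0 0"

```text
time: 11.68
tcp_pos: [0.4805, 0.1445, 0.0892]
tool_rot: [0.0, 0.152, 0.988, 0.0]
contact_force: [0.6, -0.4, -4.5]
finger_gap: 0.0155
```

```bash
python3 look.py 4 l3.png
```

```text
11.875 [0.4805 0.1445 0.0893] [-0.09 -0.27 -3.93] [-2.8 -4.  -4.7 -4.2] [0.000e+00 1.518e-01 9.884e-01 1.000e-04]
198    16  14  14  18  47  85  89  77  33  21  30  74  89  90  95
199    16  16  13  18  34  79  86  66  29  22  38  76  92  96 105
200    15  17  18  16  22  51  66  43  34  47  78 121 114 114 116
201    15  16  15  15  21  35  47  45  73 101 111 124 120 115 110
202    16  17  19  30  42  54  47  59 104 118 121 119 113  73  65
203    22  30  48  70  81  81  52  58 113 120 118 120 115  86  80
204    47  72 100 110 111  92  55  54 113 118  95 116 119 113 114
205   105 111 119 121 118 108  67  63  99 116 111 120 122 122 121
206   120 120 121 117  93 101 104  91 110 120 122 124 123 119 120
207   115 123 120  97 107 114 120 113 107 121 123 131 128 114  98
208    86 115 120 113 120 123 122 121 118 120 119 133  98  74  87
```

View pics/l3.png

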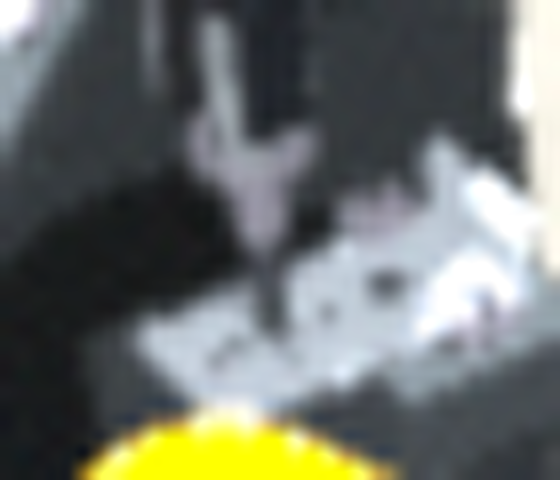

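>>> move_arm --pt "0 0 0 0.001 0 0 0" --pt "0 0 0 0.0015 0 0 0" --pt "0 0 0 0.0015 0 0 0"

```text
time: 12.25
tcp_pos: [0.4807, 0.1445, 0.088]
tool_rot: [0.0, 0.152, 0.988, 0.0]
contact_force: [-0.3, 0.4, -3.2]
finger_gap: 0.0156
```

```bash
python3 look.py 4 l4.png
```

```text
12.45 [0.4806 0.1445 0.0879] [-0.47 -0.   -2.15] [-2.2 -2.5 -2.1 -1.9] [1.000e-04 1.518e-01 9.884e-01 1.000e-04]
198    14  13  18  21  46  85  88  78  33  22  32  76  90  90  96
199    14  16  16  15  34  82  87  68  27  21  38  77  91  97 105
200    15  16  15  15  22  57  73  55  37  48  78 122 114 113 115
201    15  15  16  17  22  40  51  49  73 102 112 124 120 115 110
202    16  15  21  31  43  53  48  58 106 118 120 120 111  74  65
203    23  33  47  71  82  81  52  57 114 121 118 119 116  87  80
204    45  72 101 110 111  93  53  56 112 118  95 116 121 114 114
205   103 111 117 121 118 110  68  63 100 117 112 120 122 121 121
206   119 120 122 115  93 100 105  92 110 119 122 123 124 120 120
207   115 123 119  96 107 114 120 115 105 121 124 131 128 116  97
208    87 116 121 114 119 123 122 122 118 120 120 133  99  75  87
```

>>> move_arm --pt "0 0 0 0.0015 0 0 0" --pt "0 0 0 0.003 0 0 0" --pt "0 0 0 0.0035 0 0 0" --pt "0 0 0 0.0035 0 0 0"

```text
time: 12.95
tcp_pos: [0.4809, 0.1446, 0.0847]
tool_rot: [0.0, 0.152, 0.988, 0.0]
contact_force: [-0.7, 0.6, 2.8]
finger_gap: 0.0154
```

```bash
python3 look.py 3 l5.png | head -1
```

```text
13.1 [0.4808 0.1446 0.0846] [-0.8  -0.64  3.22] [2.6 3.5 3.5] [3.000e-04 1.518e-01 9.884e-01 2.000e-04]
```

>>> move_arm --pt "0 0 0 0.001 0 0 0" --pt "0 0 0 0.0015 0 0 0" --pt "0 0 0 0.0015 0 0 0"

```text
time: 13.48
tcp_pos: [0.4809, 0.1446, 0.0831]
tool_rot: [0.0, 0.152, 0.988, 0.0]
contact_force: [-0.6, -0.2, 6.0]
finger_gap: 0.015
```

```bash
python3 look.py 2 l6.png | head -1
```

```text
13.575 [0.4809 0.1446 0.0832] [-0.36 -0.36  5.59] [6.  5.2] [4.000e-04 1.518e-01 9.884e-01 2.000e-04]
```

>>> move_arm --pt "0 0 0 0.0006 0 0 0" --pt "0 0 0 0.0006 0 0 0"

```text
time: 13.82
tcp_pos: [0.481, 0.1446, 0.0826]
tool_rot: [0.0, 0.152, 0.988, 0.0]
contact_force: [-1.4, 0.0, 7.1]
finger_gap: 0.016
```

```bash
python3 look.py 2 l7.png | head -1
```

```text
13.925 [0.481  0.1446 0.0827] [-0.54  0.05  6.8 ] [7.3 6.3] [5.000e-04 1.518e-01 9.884e-01 2.000e-04]
```

>>> move_arm --pt "0 0 0 0.0005 0 0 0" --pt "0 0 0 0.0005 0 0 0"

```text
time: 14.18
tcp_pos: [0.481, 0.1446, 0.0822]
tool_rot: [0.001, 0.152, 0.988, 0.0]
contact_force: [-1.1, -0.3, 6.9]
finger_gap: 0.0157
```

```bash
python3 look.py 2 l8.png | head -1
```

```text
14.275 [0.481  0.1446 0.0823] [-1.49 -1.05  6.57] [6.8 6.4] [5.000e-04 1.518e-01 9.884e-01 2.000e-04]
```

>>> move_arm --pt "0 0 0 0.0005 0 0 0" --pt "0 0 0 0.0005 0 0 0"

```text
time: 14.52
tcp_pos: [0.4811, 0.1446, 0.0819]
tool_rot: [0.001, 0.152, 0.988, 0.0]
contact_force: [-1.7, -0.2, 7.2]
finger_gap: 0.0156
```

```bash
python3 look.py 3 l9.png | head -1
```

```text
14.675 [0.4811 0.1446 0.0819] [-1.56 -0.02  7.45] [6.8 8.1 7.4] [6.000e-04 1.518e-01 9.884e-01 2.000e-04]
```

>>> move_arm --pt "0 0 0 0.0005 0 0 0" --pt "0 0 0 0.0005 0 0 0"

```text
time: 14.92
tcp_pos: [0.4811, 0.1446, 0.0815]
tool_rot: [0.001, 0.152, 0.988, 0.0]
contact_force: [-1.0, -0.4, 7.7]
finger_gap: 0.0156
```

```bash
python3 look.py 3 l10.png | head -1
```

```text
15.075 [0.4811 0.1446 0.0815] [-2.22 -0.51  7.96] [8.  7.9 8. ] [7.000e-04 1.518e-01 9.884e-01 2.000e-04]
```

>>> move_arm --pt "0 0 0 0.0005 0 0 0" --pt "0 0 0 0.0005 0 0 0"

```text
time: 15.32
tcp_pos: [0.4811, 0.1446, 0.081]
tool_rot: [0.001, 0.152, 0.988, 0.0]
contact_force: [-2.5, -0.4, 9.2]
finger_gap: 0.0159
```

```bash
python3 look.py 3 l11.png | head -1
```

```text
15.475 [0.4811 0.1446 0.0811] [-2.05 -0.47  9.11] [9.4 9.2 8.7] [7.000e-04 1.518e-01 9.884e-01 3.000e-04]
```

>>> move_arm --pt "0 0 0 0.0004 0 0 0" --pt "0 0 0 0.0004 0 0 0"

```text
time: 15.72
tcp_pos: [0.4809, 0.1446, 0.0803]
tool_rot: [0.0, 0.152, 0.988, 0.0]
contact_force: [-0.9, -0.1, 5.0]
finger_gap: 0.0154
```

```bash
python3 look.py 3 l12.png | head -1
```

```text
15.875 [0.4809 0.1446 0.0802] [-0.85  0.21  5.52] [5.9 6.1 4.6] [4.000e-04 1.518e-01 9.884e-01 1.000e-04]
```

The force rose to 13.4 N, then fell by about 4 N, so the spring snapped. Easing off now.

>>> move_arm --pt "0 0 0 -0.004 0 0 0" --pt "0 0 0 -0.0165 0 0 0" --pt "0 0 0 -0.0365 0 0 0" --pt "0 0 0 -0.0365 0 0 0" --pt "0 0 0 -0.0365 0 0 0"

```text
time: 16.5
tcp_pos: [0.4798, 0.1444, 0.1155]
tool_rot: [-0.001, 0.152, 0.988, -0.0]
contact_force: [-0.2, 0.9, -4.6]
finger_gap: 0.0151
```

```bash
python3 look.py 3 l13.png | head -1
```

```text
16.65 [0.4796 0.1443 0.1153] [-0.66 -0.37 -4.56] [-4.3 -4.3 -5.1] [-1.000e-03  1.518e-01  9.884e-01 -3.000e-04]
```

View pics/l12.png

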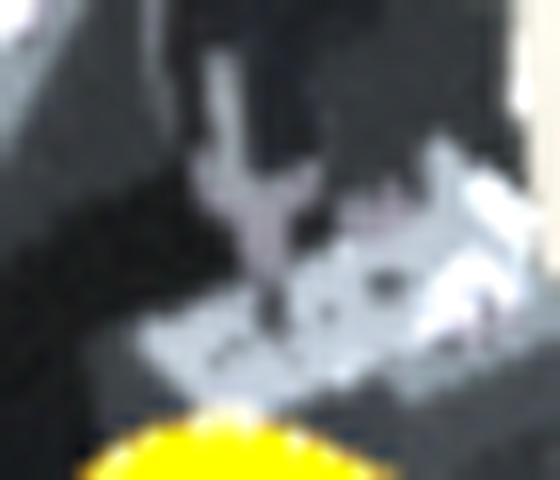

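View pics/l13.png

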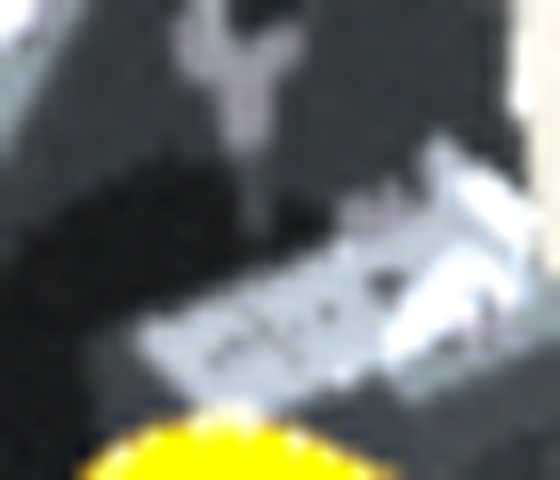

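>>> move_arm --pt "0 0 0 -0.055 0 0 0" --pt "0 0 0 -0.11 0 0 0" --pt "0 0 0 -0.165 0 0 0" --pt "0 0 0 -0.22 0 0 0" --pt "0 0.024 -0.025 -0.22 0 0 0" --pt "0 0.048 -0.051 -0.22 0 0 0" --pt "0 0.034 -0.094 -0.22 0 0 0" --pt "0 0.021 -0.137 -0.22 0 0 0" --pt "0 0.007 -0.18 -0.22 0 0 0" --pt "0 -0.006 -0.223 -0.22 0 0 0" --pt "0 -0.052 -0.254 -0.22 0 0 0" --pt "0 -0.098 -0.285 -0.22 0 0 0" --pt "0 -0.143 -0.316 -0.22 0 0 0" --pt "0 -0.189 -0.347 -0.22 0 0 0" --pt "0 -0.189 -0.347 -0.18 0 0 0" --pt "0 -0.189 -0.347 -0.13 0 0 0" --pt "0 -0.189 -0.347 -0.09 0 0 0" --pt "0 -0.189 -0.347 -0.09 0 0 0" --pt "0 -0.189 -0.347 -0.09 0 0 0" --pt "0 -0.189 -0.347 -0.09 0 0 0"

```text
time: 19.15
tcp_pos: [0.5583, -0.2441, 0.209]
tool_rot: [0.002, 0.152, 0.988, -0.001]
contact_force: [-0.0, -0.3, -4.7]
finger_gap: 0.0155
```

Run:
```python
from h import *
for i in range(6):
    c=cam('scene'); 
    s=robot.get_state(); print(s['time'],s['tcp_pos'].round(4),s['contact_force'].round(1),s['finger_gap'])
```

```text
19.2 [ 0.5582 -0.2441  0.2089] [-0.3 -0.  -4.7] 0.01569463620830528
19.25 [ 0.558  -0.2439  0.2085] [-0.3  0.1 -3.9] 0.015222609462104698
19.3 [ 0.5577 -0.2438  0.2081] [ 0.4 -0.6 -4.9] 0.015769154536232323
19.35 [ 0.5574 -0.2436  0.2077] [ 0.5 -0.8 -4.8] 0.01596304500318781
19.4 [ 0.5572 -0.2435  0.2073] [-0.  -0.2 -4.7] 0.016024506912038838
19.45 [ 0.557  -0.2434  0.207 ] [ 0.1 -0.4 -4.1] 0.015295967250192005
```

>>> move_arm --pt "0 0 0 0.03 0 0 0" --pt "0 0 0 0.05 0 0 0" --pt "0 0 0 0.05 0 0 0" --pt "0 0 0 0.05 0 0 0" --pt "0 0 0 0.05 0 0 0" --pt "0 0 0 0.06 0 0 0" --pt "0 0 0 0.07 0 0 0" --pt "0 0 0 0.08 0 0 0" --pt "0 0 0 0.08 0 0 0" --pt "0 0 0 0.08 0 0 0"

```text
time: 20.7
tcp_pos: [0.5566, -0.2432, 0.1262]
tool_rot: [-0.0, 0.152, 0.988, 0.0]
contact_force: [-0.3, -0.9, -3.9]
finger_gap: 0.0154
```

Run:
```python
from h import *
L=[]
for i in range(3):
    c=cam('scene'); L.append(c['pixels'].astype(float))
    s=robot.get_state(); print(s['time'],s['tcp_pos'].round(4),s['contact_force'].round(1),s['finger_gap'])
m=np.mean(L,0)
save('s10.png',np.clip(m[180:260,280:360]*1.5,0,255).astype(np.uint8),7)
```

```text
20.75 [ 0.5569 -0.2434  0.1266] [ 0.4 -0.7 -3.4] 0.015557850245057887
20.8 [ 0.557  -0.2434  0.1267] [ 0.5  0.3 -3.7] 0.015501601341968178
20.85 [ 0.557  -0.2435  0.1268] [-0.5  0.4 -5.2] 0.015581238320333174
```

View pics/s10.png

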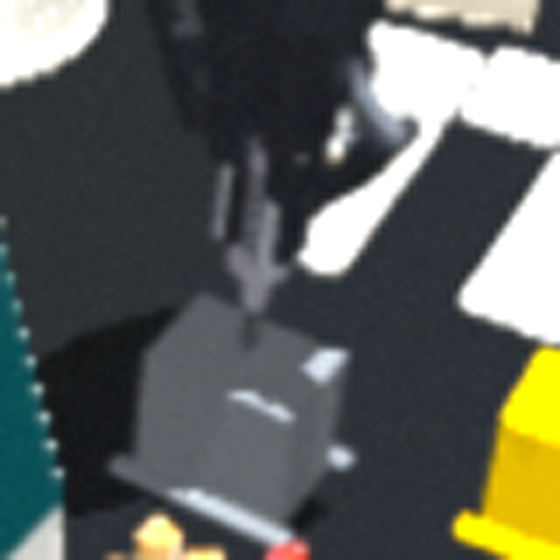

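>>> move_arm --pt "0 0 0 0.008 0 0 0" --pt "0 0 0 0.016 0 0 0" --pt "0 0 0 0.024 0 0 0" --pt "0 0 0 0.024 0 0 0" --pt "0 0 0 0.03 0 0 0" --pt "0 0 0 0.034 0 0 0" --pt "0 0 0 0.034 0 0 0"

```text
time: 21.72
tcp_pos: [0.5563, -0.243, 0.0918]
tool_rot: [-0.0, 0.152, 0.988, 0.0]
contact_force: [-0.4, 0.3, -3.9]
finger_gap: 0.0151
```

Run:
```python
from h import *
for i in range(3):
    c=cam('scene')
    s=robot.get_state(); print(s['time'],s['tcp_pos'].round(4),s['contact_force'].round(1),s['finger_gap'])
```

```text
21.775 [ 0.5565 -0.2431  0.0921] [ 0.3  0.2 -5. ] 0.015919619722457947
21.825 [ 0.5567 -0.2432  0.0924] [-0.6  0.2 -4.3] 0.015413262748171761
21.875 [ 0.5568 -0.2433  0.0924] [ 0.3  0.1 -4.5] 0.01511600129418325
```

>>> move_arm --pt "0 0 0 0.006 0 0 0" --pt "0 0 0 0.011 0 0 0" --pt "0 0 0 0.0145 0 0 0" --pt "0 0 0 0.0155 0 0 0" --pt "0 0 0 0.0155 0 0 0" --pt "0 0 0 0.0155 0 0 0"

```text
time: 22.62
tcp_pos: [0.5568, -0.2433, 0.0768]
tool_rot: [0.0, 0.152, 0.988, -0.0]
contact_force: [0.4, 0.3, -4.9]
finger_gap: 0.0155
```

Run:
```python
from h import *
for i in range(4):
    c=cam('scene')
    s=robot.get_state(); print(s['time'],s['tcp_pos'].round(4),s['contact_force'].round(1),s['finger_gap'])
```

```text
22.675 [ 0.5568 -0.2433  0.0769] [ 0.8 -0.2 -4.3] 0.015800575087897843
22.725 [ 0.5568 -0.2433  0.0768] [-0.1  0.2 -4.4] 0.015511684190453475
22.775 [ 0.5568 -0.2433  0.0768] [-0.1  0.1 -5.4] 0.015672172828548697
22.825 [ 0.5567 -0.2433  0.0768] [-0.9 -0.2 -4.3] 0.015560495619966407
```

>>> move_arm --pt "0 0 0 0.001 0 0 0" --pt "0 0 0 0.0015 0 0 0" --pt "0 0 0 0.0015 0 0 0"

```text
time: 23.2
tcp_pos: [0.5569, -0.2433, 0.0765]
tool_rot: [0.0, 0.152, 0.988, -0.0]
contact_force: [-2.5, 2.3, 4.5]
finger_gap: 0.0156
```

Run:
```python
from h import *
for i in range(3):
    c=cam('scene')
    s=robot.get_state(); print(s['time'],s['tcp_pos'].round(4),s['contact_force'].round(1),s['finger_gap'])
```

```text
23.25 [ 0.5569 -0.2433  0.0765] [-2.6  2.2  5.9] 0.015797635383526628
23.3 [ 0.5569 -0.2433  0.0765] [-2.3  2.   4.9] 0.015215237284884789
23.35 [ 0.5569 -0.2433  0.0765] [-2.1  2.4  5.8] 0.015800479487977852
```

>>> move_arm --pt "0 0 0 -0.001 0 0 0" --pt "0 0 0 -0.001 0 0 0" --pt "25 0 0 -0.001 0 0 0" --pt "40 0 0 -0.001 0 0 0" --pt "60 0 0 -0.001 0 0 0" --pt "100 0 0 -0.001 0 0 0" --pt "100 0 0 -0.001 0 0 0" --pt "100 0 0 -0.001 0 0 0" --pt "100 0 0 -0.001 0 0 0"

```text
time: 24.48
tcp_pos: [0.5566, -0.2432, 0.0763]
tool_rot: [-0.0, 0.152, 0.988, 0.0]
contact_force: [0.8, -0.0, -0.4]
finger_gap: 0.0853
```

Run:
```python
from h import *
L=[]
for i in range(3):
    c=cam('scene'); L.append(c['pixels'].astype(float))
    s=robot.get_state(); print(s['time'],s['tcp_pos'].round(4),s['contact_force'].round(1),s['finger_gap'])
m=np.mean(L,0)
save('s11.png',np.clip(m[180:260,280:360]*1.5,0,255).astype(np.uint8),7)
```

```text
24.525 [ 0.5567 -0.2432  0.0763] [0.5 0.1 0.2] 0.0852199067373134
24.575 [ 0.5566 -0.2432  0.0763] [-0.5 -0.6 -0.8] 0.0853860979326393
24.625 [ 0.5567 -0.2432  0.0763] [-0.1  0.6  0.2] 0.08542022812437121
```

View pics/s11.png

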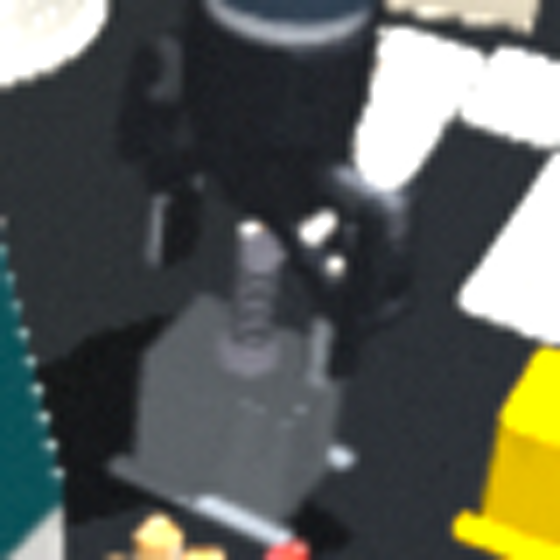

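The punch stands upright with its collar on the stand. I'll retract straight up and swing clear for a final check.

>>> move_arm --pt "100 0 0 -0.03 0 0 0" --pt "100 0 0 -0.08 0 0 0" --pt "100 0 0 -0.13 0 0 0" --pt "100 0 0 -0.19 0 0 0" --pt "100 0 0 -0.25 0 0 0" --pt "100 0.046 0.031 -0.28 0 0 0" --pt "100 0.092 0.062 -0.28 0 0 0" --pt "100 0.137 0.093 -0.28 0 0 0" --pt "100 0.183 0.124 -0.28 0 0 0" --pt "100 0.183 0.124 -0.28 0 0 0" --pt "100 0.183 0.124 -0.28 0 0 0" --pt "100 0.183 0.124 -0.28 0 0 0"

```text
time: 26.12
tcp_pos: [0.4202, -0.0709, 0.3562]
tool_rot: [0.0, 0.152, 0.988, -0.0]
contact_force: [-0.3, 1.1, 0.0]
finger_gap: 0.0852
```

Run:
```python
from h import *
import pickle
t0=pickle.load(open('top0.pkl','rb'));s0=pickle.load(open('scene0.pkl','rb'))
c=cam('scene');t=cam('top'); s=robot.get_state(); print(s['time'],s['tcp_pos'],s['qd'].round(3))
for nm,X in(('top',depthpts(t)),('scene',depthpts(c))):
    near=(abs(X[...,0]-.557)<.045)&(abs(X[...,1]+.243)<.055)
    for a,b in((.122,.14),(.08,.122)):
        m=near&(X[...,2]>a)&(X[...,2]<b); print(nm,a,m.sum(),X[m].mean(0).round(4) if m.any() else '')
a=np.vstack([np.hstack([t0['pixels'][120:260,60:400]]),t['pixels'][120:260,60:400]]); save('f_top.png',a,2)
b=np.hstack([s0['pixels'][180:270,270:390],c['pixels'][180:270,270:390]]); save('f_sc.png',np.clip(b*1.3,0,255).astype(np.uint8),3.3)
```

```text
26.225 [ 0.42006031 -0.0708632   0.35602588] [ 0.001 -0.003 -0.003  0.003  0.002  0.002]
top 0.122 17 [ 0.5616 -0.2463  0.1282]
top 0.08 1 [ 0.5641 -0.2386  0.1168]
scene 0.122 27 [ 0.5559 -0.2462  0.1281]
scene 0.08 70 [ 0.5524 -0.2473  0.1008]
```

View pics/f_top.png

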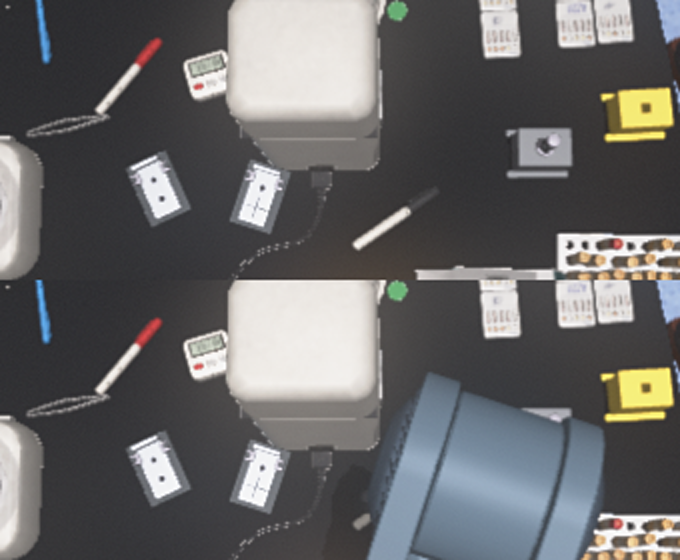

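View pics/f_sc.png

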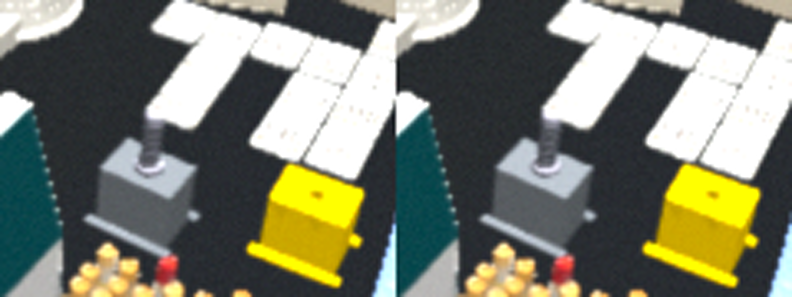

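```bash
python3 -c "
from rig import robot
print(robot.close_job())"
```

```text
the job is handed in; nothing more can be done
None
```

I struck the cross on the blank bracket once, put the punch back in the grey stand, and handed the job in at about 26 s of the 54 s allowed.

- **Strike:** The camera showed the pin's tip on the scribed cross, within about 1 mm. The push rose to about 13.4 N and then fell by about 4 N when the spring snapped. I eased off from there, and no reading came near the 18 N limit.
- **Return:** The seating height matched the height at the grasp (TCP z 0.0765 m). The barrel top measured 128 mm high, the same as before. The scene picture shows the punch upright on its collar, and the gripper is open and well clear.
- **Bystanders:** The red-capped marker and the timer look unmoved in the last top view.

Two checks are incomplete. In the final top picture the arm hid most of the stand and the black-capped marker. So that view's punch position (0.5616, -0.2463 from a few pixels) is unreliable and differs by a few mm from the other readings. I also could not confirm the black-capped marker by eye at the end, though the arm stayed well above it throughout.

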